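Swing the reader head over the tall cylinder and take a reading

TASK

With a fingertip against the side of the reader's swing arm, push the arm round until its head is centred over the mouth of the tall slim cylinder, and leave it there at rest. Then press the read key fully down and let it come back up. Push gently, and leave every vessel and the lidded tub standing where it is.

Things in the scene. Friction and masses are not known exactly. Their poses are not given: they have to be found in the camera images.
- stand: Fixed stand of the reader on the bench: grey round foot (110 mm across, 12 mm high, a short 40 mm wide collar up to 30 mm) with a 24 mm upright post. Origin: under the post's axis, at bench height, so it lies on the vertical axis about which the arm swings. Its x axis points to the middle of the arm's travel, roughly away from the robot.
- swing (a joint): Angle of the swing arm about the post (rad), anticlockwise positive seen from above, 0 when the arm lies along the stand's x axis, stops at -1.3 and +1.3. Stiff hinge without spring: about 0.18 N m of friction (1.5 N at 120 mm from the post), stays where it is left. The arm starts between the two middle vessels, over none.
- head_tip (a point): Centre of the 24 mm black lens under the reader head, on the head's axis, 190 mm from the post's axis, 150 mm above the bench. It moves with the arm. The head is an upright grey cylinder, 36 mm in diameter, 155 to 205 mm above the bench.
- bar_mid (a point): Centre of the arm's bar, 120 mm from the post's axis, 184 mm above the bench: a good place to push on either side. The bar is straight, level aluminium, 16 mm wide, 22 mm high (173 to 195 mm above the bench), from a 40 mm hub on the post (166 to 202 mm above the bench) to the head. Below it is only air, apart from the vessels (at most 120 mm high).
- cylinder: The tall slim cylinder: white ceramic, open at the top, 50 mm outside diameter, 120 mm high, wall 4 mm, loose, about 0.2 kg. Origin: centre of its underside. It stands in one of four places on the arc under the head, about 0.5 or 1.0 rad to either side of the stand's x axis; its centre is within 6 mm of the arc.
- beaker: White ceramic beaker, open, 72 mm diameter, 80 mm high, loose, in another of the four places. Origin: centre of its underside. Leave alone.
- bowl: Low white ceramic bowl, open, 80 mm wide, 35 mm high, loose, in another of the four places. Origin: centre of its underside. Leave alone.
- crucible: Small white ceramic crucible, open, 50 mm wide at the rim, 40 mm high, loose, in another of the four places. Origin: centre of its underside. Leave alone.
- key_top (a point): Centre of the top face of the read key: a white round push button of 32 mm diameter on the flat grey reader console (120 x 100 mm, 30 mm high, fixed to the bench, with a dark display beside the key), at the left or right of the work. The key faces up; its top is 52 mm above the bench, 10 mm above its own 48 mm wide black rim.
- key (a joint): Travel of the read key (m): 0 up, 0.006 fully down; a spring pushes it back, about 4 N to hold fully down.
- tub: White round plastic tub with a blue lid, 72 mm diameter, 90 mm high, loose, 0.35 kg, standing at the other side from the read key. Origin: centre of its underside. Leave alone.
Mind the look-alikes: they are no part of the job. What is shaped like the part that bears key_top but orange, pink or red is not meant.

How it is judged:
By the outcome, as a careful person would: the job done as asked, in the order asked, and still so for the second after the job is handed in, with the robot touching nothing.
It also fails if it takes over 50 s, if anything falls off the work surface, if the arm or the gripper's body presses on something with over 40 N, if the wrist force passes 120 N, or if a joint passes its speed limit or range.

ROBOT

A 6-joint arm with a two-finger parallel gripper is mounted at the origin on the work surface. World frame = base frame: x ahead of the robot, y to its left, z up, the work surface at z = 0. Lengths are in m, angles in rad, forces in N, time in s.
With the tool pointing down it reaches from about 0.3 to 0.875 m from the base axis. Payload 4.2 kg.
Tool frame: the origin (TCP) lies at the very end of the fingers, on their centre line; the grasp point (between the pads) lies 19 mm behind it; z points along the fingers, y is the line along which they close (so a half turn about z gives the same grasp; the last joint's range is limited). The gripper opens to 85 mm and grips with 20 to 120 N. Pads are 22 mm wide; open, the fingers measure 114 mm over their backs; the gripper's body (76 mm by 85 mm) begins 54 mm behind the grasp point. The pads swing forward as they close: fully open they stand 13 mm farther back than shut.
Start: joints at [-1.202, 0.32, 1.565, -0, 1.257, -0.02], TCP at [0.218, -0.532, 0.231] pointing down, gripper open.
Joint ranges: [-3.11, 3.11], [-0.84, 2.01], [0.21, 2.61], [-1.34, 4.49], [0.05, 2.63], [-2.56, 2.56]. Speed limits (rad/s): [2.57, 2.57, 3.14, 3.14, 3.14, 3.14].

INTERFACE

Orientations are given as a rotation vector (axis times angle).
In Python, from bench import ctrl gives the robot as it stands.
- The arm moves only by the tool send_rows, never from a script. Its argument "rows" is a list of rows, each a list of 7 numbers: the shift along the tool's x, y, z in mm, then the turn, a rotation vector about the tool's x, y, z in degrees, then the opening in per cent of the stroke, from 0 (shut) to 100 (fully open). A call has 1 to 20 rows; each row is the pose to reach, as a shift and turn from the pose commanded when the call began, along the tool's axes at that moment; what a row does not reach only later rows make up. A row lasts 1/10 s, in which the tool goes at most 50 mm and 8.59 degrees, less where a joint would pass 70% of its speed; a pose out of reach is approached as far as the arm can. A call with a gripper value outside its range is refused whole. The fingers move at their own pace and stop on an object; the grip force is fixed at half the most. Time passes only in rows, so rows that repeat a pose let the fingers close. It gives the time, the measured TCP pose, the force, the opening and the grip force at its end, in the units of the state.
- ctrl.read_state(): the state, without advancing time (a new reading comes with each control period).
- ctrl.capture(name): name is "scene" or "top" or "wrist"; returns a dict with "pixels" (384x512x3 uint8, blue, green, red), "K" (3x3 intrinsics, pixels), "rvec" (rotation vector, rad) and "tvec" (3), from world to camera coordinates, as OpenCV has them; the wrist camera has in their place "T_tool_cam" (4x4, takes a point from camera to tool coordinates, whose origin is the TCP and whose axes are the flange's). Camera axes: x right, y down, z forward; pixel columns grow to the right and rows downward; lengths in m; the calibration is good to about 2 mm. The wrist camera is an equidistant fisheye: a pixel r from the principal point sees the ray r / f radians off the axis. A picture is of the moment at which its call begins: read the wrist's pose just before it. There is no depth.
- ctrl.hand_in(): hands the job in; it is judged then, once.
The state is a dict: "time_s": time; "joints": joint angles; "joint_velocities": joint speeds; "effort": joint torques, N m; "position": TCP position; "eef_rot": TCP orientation; "force": force on the tool from outside, world axes, zero at the start; "ft_torque": the same for the moment, N m; "gripper_width": finger opening in m; "grip_force": force on a finger pad.
Only numpy, scipy, OpenCV 4.12 (cv2) and the standard library are available. Lean on these libraries where they do the work, as an engineer would, in place of code of your own. Each camera call takes 0.05 s, during which the arm holds its last target. There are 200 camera calls.

## Working session

There is one attempt and no reset: what is moved stays moved. The work goes in short steps, Python scripts to look and compute and a tool call to move; the robot and the scene stay as the last step left them, time stands still between calls to the robot, and variables do not carry over. Pictures are saved under pics/ and viewed, at most 14 in all, crops included, and the job is handed in when it is done.

Besides the shell and the picture viewer there is one more tool, called after "Emit:" as name(argument=value, ...) on one line, values as JSON. send_rows: Moves the arm, as the interface text tells. Its arguments: {"type":"object","properties":{"rows":{"type":"array"}},"required":["rows"]}

```bash
mkdir -p pics; cat > h.py <<'E'
import numpy as np, cv2
from bench import ctrl
def cap(n,f):
    c=ctrl.capture(n); cv2.imwrite('pics/'+f,c['pixels']); np.savez('pics/'+f[:-4],**{k:v for k,v in c.items()}); return c
def ray(f,u,v,z):
    c=np.load('pics/'+f+'.npz'); R=cv2.Rodrigues(c['rvec'])[0]; t=c['tvec'].ravel()
    d=R.T@np.linalg.inv(c['K'])@[u,v,1]; o=-R.T@t
    return o+d*(z-o[2])/d[2]
def proj(f,P):
    c=np.load('pics/'+f+'.npz'); return cv2.projectPoints(np.array(P,float).reshape(-1,3),c['rvec'],c['tvec'],c['K'],None)[0].reshape(-1,2)
E
python3 - <<'E'
from h import *
a=cap('top','top.png')['pixels'];b=cap('scene','scene.png')['pixels']
for n in('top','scene'):
    c=np.load('pics/%s.npz'%n); print(n,-cv2.Rodrigues(c['rvec'])[0].T@c['tvec'].ravel(),c['K'][0,0])
cv2.imwrite('pics/top1.png',cv2.resize(a,(800,600)));cv2.imwrite('pics/scene1.png',cv2.resize(b,(800,600)))
print(ctrl.read_state())
E
```

```text
top [0.40965649 0.11247034 1.48916002] 374.7256003008115
scene [ 1.18577476 -0.24932863  0.9231578 ] 394.5526589666977
{'time_s': 0.1, 'joints': array([-1.20200125e+00,  3.20202653e-01,  1.56555589e+00, -3.25767019e-05,
        1.25741770e+00, -1.99962511e-02]), 'joint_velocities': array([ 0.00059925, -0.00083785, -0.00453486, -0.00065154,  0.00110235,
        0.00119169]), 'effort': array([ 4.44315492e-04, -4.16410196e+01, -2.34704161e+01, -8.39984841e-05,
        4.89077152e-03, -2.14209075e-05]), 'position': array([ 0.21780235, -0.53168398,  0.23058133]), 'eef_rot': array([-3.08089146e+00, -6.06588095e-01,  4.79312933e-04]), 'force': array([-0.91332721, -0.09857862,  0.56551369]), 'ft_torque': array([ 0.00232522,  0.0093185 , -0.03427452]), 'grip_force': 0.0, 'gripper_width': 0.08531348830200662}
```

View pics/top1.png

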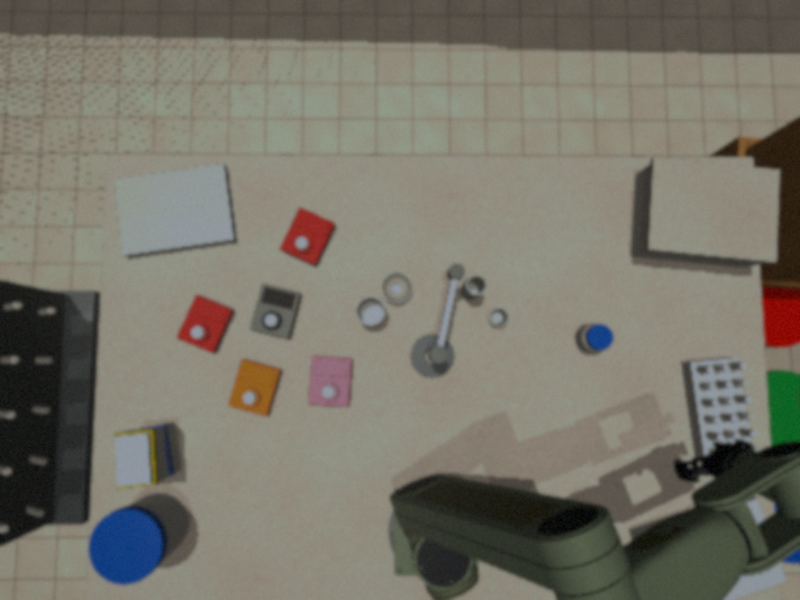

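View pics/scene1.png

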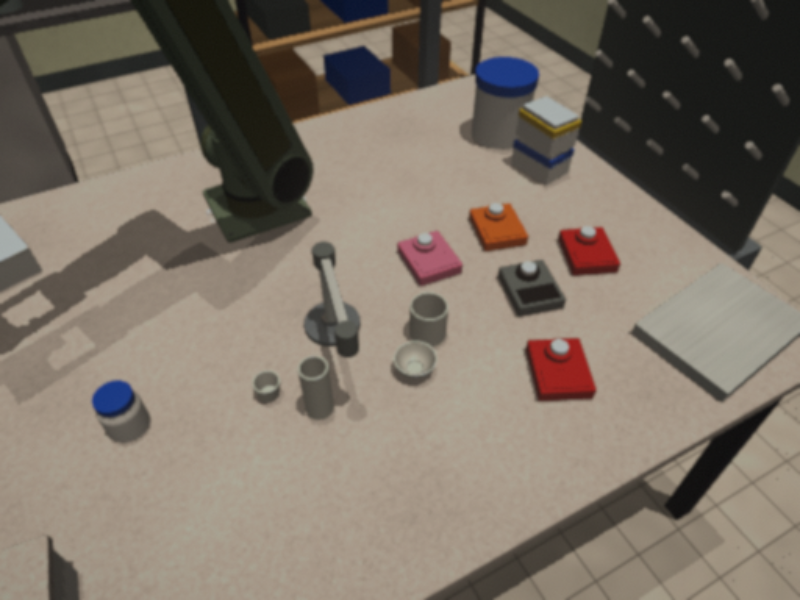

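The top view shows the arm from its post at (437,352) to the head at (456,272). The cylinder is just right of the head at (475,288), the grey console's key is at (272,321), and the tub is at (597,338). I'll enlarge the middle of both views.

```bash
python3 - <<'E'
from h import *
a=cv2.imread('pics/top.png')[160:250,220:340]; cv2.imwrite('pics/tc.png',cv2.resize(a,(800,600),interpolation=cv2.INTER_CUBIC))
a=cv2.imread('pics/scene.png')[150:270,160:300]; cv2.imwrite('pics/sc.png',cv2.resize(a,(700,600),interpolation=cv2.INTER_CUBIC))
E
```

```text
(no output)
```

View pics/tc.png

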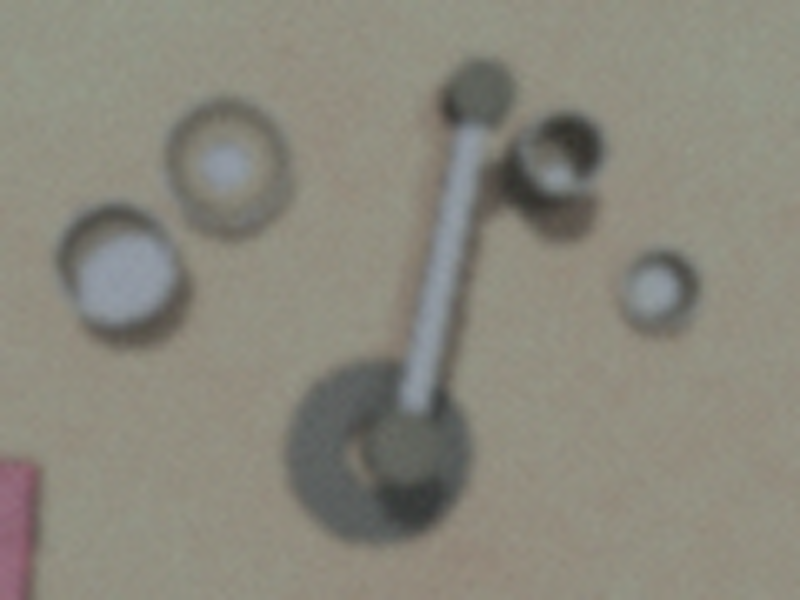

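View pics/sc.png

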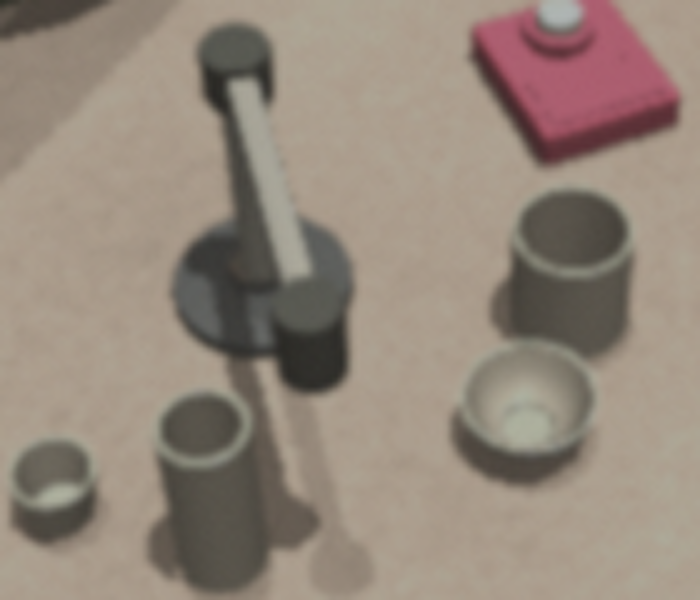

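```bash
python3 - <<'E'
from h import *
T=lambda x,y:((x+.5)/6.6667-.5+220,(y+.5)/6.6667-.5+160)
S=lambda x,y:((x+.5)/5-.5+160,(y+.5)/5-.5+150)
F=lambda x,y:((x+.5)/1.5625-.5,(y+.5)/1.5625-.5)
def p(n,f,uv,z): print(n,f,ray(f,*uv,z).round(4)[:2])
p('foot','top',T(378,451),.012);p('foot','scene',S(263,283),.012)
p('hub','top',T(405,447),.202);p('hub','scene',S(236,50),.202)
p('head','top',T(480,92),.205);p('head','scene',S(310,303),.205)
p('cyl','top',T(560,152),.12);p('cyl','scene',S(204,428),.12)
p('bowl','top',T(230,167),.035);p('beaker','top',T(120,265),.08)
p('cruc','top',T(660,290),.04)
p('key','top',F(271,320),.052);p('key','scene',F(530,268),.052)
a=ctrl.read_state();print(cv2.Rodrigues(a['eef_rot'])[0].round(3))
E
```

```text
foot top [0.4312 0.0065]
foot scene [0.4333 0.0053]
hub top [0.4305 0.0062]
hub scene [0.4317 0.0069]
head top [ 0.6146 -0.034 ]
head scene [ 0.6148 -0.0341]
cyl top [ 0.5946 -0.0877]
cyl scene [ 0.5966 -0.0903]
bowl top [0.597 0.094]
beaker top [0.5352 0.1569]
cruc top [ 0.5243 -0.1568]
key top [0.5172 0.4039]
key scene [0.5233 0.406 ]
[[ 0.925  0.379 -0.001]
 [ 0.379 -0.925  0.001]
 [ 0.    -0.002 -1.   ]]
```

Emit:
send_rows(rows=[[0, 0, -20, 0, 0, 0, 0], [0, 0, -50, 0, 0, 0, 0], [20, -15, -70, 0, 0, 2, 0], [55, -40, -70, 0, 0, 4, 0], [95, -70, -70, 0, 0, 7, 0], [135, -99, -70, 0, 0, 10, 0], [175, -128, -70, 0, 0, 13, 0], [215, -158, -70, 0, 0, 16, 0], [255, -187, -70, 0, 0, 19, 0], [295, -216, -70, 0, 0, 22, 0], [335, -246, -70, 0, 0, 25, 0], [375, -275, -70, 0, 0, 28, 0], [415, -305, -70, 0, 0, 31, 0], [455, -334, -70, 0, 0, 33, 0], [490, -360, -70, 0, 0, 34, 0], [513, -377, -70, 0, 0, 34.7, 0], [525, -386, -70, 0, 0, 34.7, 0], [525, -386, -70, 0, 0, 34.7, 0], [525, -386, -70, 0, 0, 34.7, 0], [525, -386, -70, 0, 0, 34.7, 0]])

```text
time_s: 2.1
position: [0.5568, 0.0227, 0.3015]
eef_rot: [3.122, -0.342, -0.0]
force: [0.3, -0.4, -0.1]
gripper_width: 0.0002
grip_force: 0.0
```

```bash
python3 - <<'E'
from h import *
s=ctrl.read_state();print(s['time_s'],s['position'],s['force'],s['gripper_width']);print(cv2.Rodrigues(s['eef_rot'])[0].round(3))
w=cap('wrist','w1.png');print(w['K'],w['T_tool_cam'])
b=cap('scene','s2.png')['pixels']
cv2.imwrite('pics/v2.png',np.hstack([cv2.resize(w['pixels'],(400,300)),cv2.resize(b,(400,300))]))
E
```

```text
2.1 [0.55678828 0.02271762 0.3014614 ] [ 0.25508074 -0.44080029 -0.11201033] 0.0001964384881990604
[[ 0.976 -0.217 -0.   ]
 [-0.217 -0.976 -0.001]
 [-0.     0.001 -1.   ]]
[[297.31863964   0.         256.37955967]
 [  0.         297.31863964 188.84359562]
 [  0.           0.           1.        ]] [[-1.36911020e-03 -9.55560217e-01 -2.94792804e-01  7.47026245e-02]
 [ 9.99998563e-01 -1.01363389e-03 -1.35864922e-03  2.57257961e-04]
 [ 9.99459169e-04 -2.94794241e-01  9.55560232e-01 -1.41867476e-01]
 [ 0.00000000e+00  0.00000000e+00  0.00000000e+00  1.00000000e+00]]
```

View pics/v2.png

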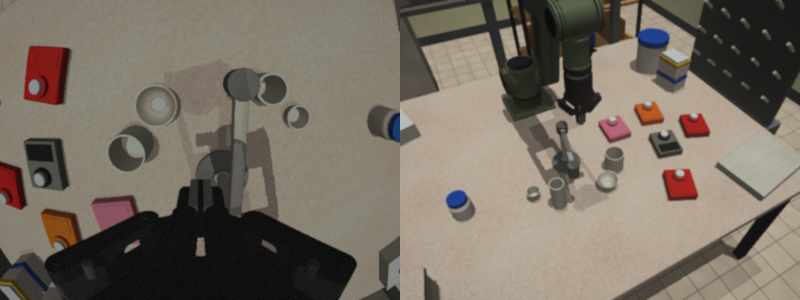

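Both views show the closed fingers left of the bar and clear of everything. Next I descend beside the bar.

Emit:
send_rows(rows=[[0, 0, 30, 0, 0, 0, 0], [0, 0, 65, 0, 0, 0, 0], [0, 0, 100, 0, 0, 0, 0], [0, 0, 125, 0, 0, 0, 0], [0, 0, 133, 0, 0, 0, 0], [0, 0, 133, 0, 0, 0, 0], [0, 3, 133, 0, 0, 0, 0], [0, 6, 133, 0, 0, 0, 0], [0, 9, 133, 0, 0, 0, 0], [0, 12, 133, 0, 0, 0, 0], [0, 12, 133, 0, 0, 0, 0], [0, 12, 133, 0, 0, 0, 0]])

```text
time_s: 3.4
position: [0.5549, 0.0123, 0.1685]
eef_rot: [-3.123, 0.34, -0.001]
force: [-0.4, -0.2, 0.3]
gripper_width: 0.0
grip_force: 0.0
```

```bash
cat >> h.py <<'E'
def wray(f,s,u,v,z):
    c=np.load('pics/'+f+'.npz');K=c['K'];x=(u-K[0,2])/K[0,0];y=(v-K[1,2])/K[1,1];r=np.hypot(x,y)
    d=np.array([np.sin(r)*x/r,np.sin(r)*y/r,np.cos(r)]);R=cv2.Rodrigues(np.array(s['eef_rot']))[0];T=c['T_tool_cam']
    d=R@T[:3,:3]@d;o=R@T[:3,3]+s['position'];return o+d*(z-o[2])/d[2]
E
python3 - <<'E'
from h import *
s=ctrl.read_state();print(s['time_s'],s['position'],s['force'])
w=cap('wrist','w2.png')['pixels']; cv2.imwrite('pics/w2b.png',cv2.resize(w[:330],(800,516)))
E
```

```text
3.4 [0.55493797 0.0122965  0.16848317] [-0.36602118 -0.18406936  0.27516856]
```

View pics/w2b.png

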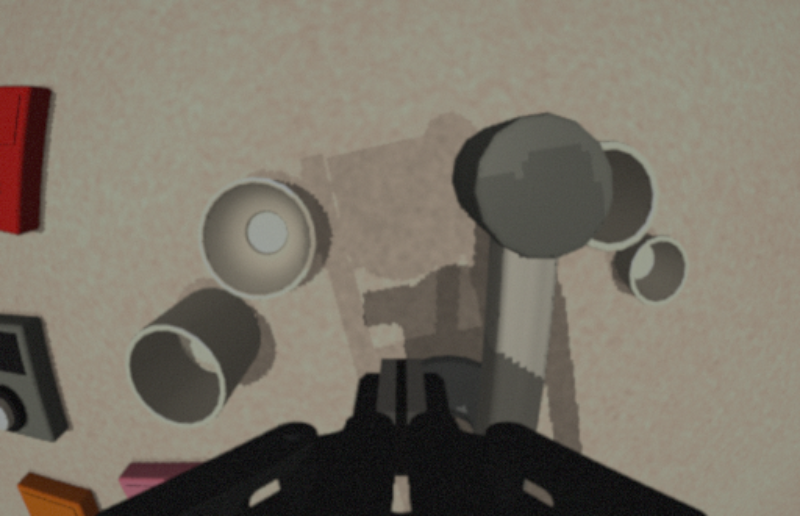

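The view shows the fingertips with a gap to the bar, and nothing else near them. I'll close the gap and push along the arc, turning with the arm, and stop about a third short.

Emit:
send_rows(rows=[[0, 3, 0, 0, 0, 0, 0], [0, 6, 0, 0, 0, 0, 0], [0, 8, 0, 0, 0, 0, 0], [0, 10, 0, 0, 0, 0, 0], [0.3, 12, 0, 0, 0, 1, 0], [0.7, 14, 0, 0, 0, 1.9, 0], [1, 16, 0, 0, 0, 2.9, 0], [1.3, 18.2, 0, 0, 0, 3.8, 0], [1.5, 20.2, 0, 0, 0, 4.8, 0], [1.7, 22.2, 0, 0, 0, 5.7, 0], [1.8, 24.2, 0, 0, 0, 6.7, 0], [1.9, 26.3, 0, 0, 0, 7.6, 0], [2, 28.3, 0, 0, 0, 8.6, 0], [2, 30.3, 0, 0, 0, 9.5, 0], [2, 32.4, 0, 0, 0, 10.5, 0], [2, 34.4, 0, 0, 0, 11.5, 0], [2, 34.4, 0, 0, 0, 11.5, 0], [2, 34.4, 0, 0, 0, 11.5, 0]])

```text
time_s: 5.25
position: [0.5493, -0.022, 0.1684]
eef_rot: [3.073, -0.651, -0.0]
force: [-0.1, -0.2, -0.1]
gripper_width: -0.0
grip_force: 0.0
```

```bash
python3 - <<'E'
from h import *
s=ctrl.read_state();print(s['time_s'],s['position'],s['force'],s['eef_rot'])
w=cap('wrist','w3.png')['pixels']; a=cap('top','t3.png')['pixels']; b=cap('scene','s3.png')['pixels'][150:270,160:300]
cv2.imwrite('pics/v3.png',np.hstack([cv2.resize(w[60:260,150:400],(500,400),interpolation=cv2.INTER_CUBIC),cv2.resize(b,(300,400)[::1])]))
cv2.imwrite('pics/v3.png',np.hstack([cv2.resize(w[60:260,200:400],(400,400),interpolation=cv2.INTER_CUBIC),cv2.resize(b[:, :120],(400,400),interpolation=cv2.INTER_CUBIC)]))
E
```

```text
5.25 [ 0.54932002 -0.02199839  0.16835328] [-0.08421395 -0.22951316 -0.06008032] [ 3.07270698e+00 -6.50932559e-01 -6.65856439e-05]
```

View pics/v3.png

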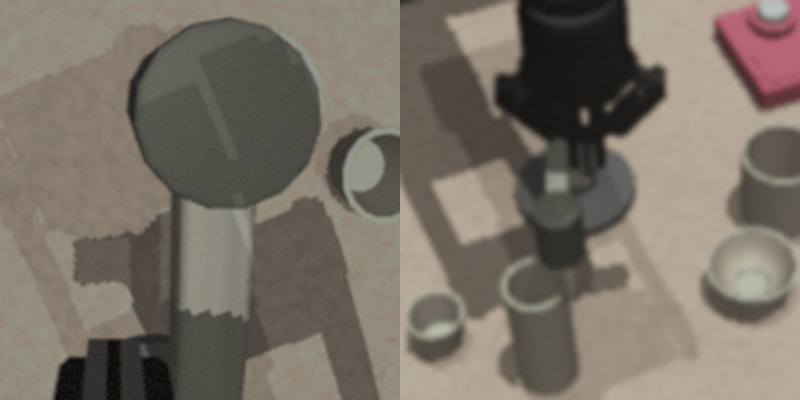

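The wrist crop shows the head top at crop (226,113) and the fingers still just left of the bar. The scene crop shows the head at (557,208) and the cylinder rim at (532,286).

```bash
python3 - <<'E'
from h import *
s=ctrl.read_state()
P=wray('w3',s,200+(226.5)/2-.5,60+(113.5)/2-.5,.205);print('head w3',P)
P2=ray('s3',160+557.5/3.333-.5,150+208.5/3.333-.5,.205);print('head s3',P2)
post=np.array([.4312,.0063])
for q in(P,P2): print(np.arctan2(*(q[:2]-post)[::-1]),np.hypot(*(q[:2]-post)))
s0=dict(position=[.55494,.0123,.1685],eef_rot=[-3.123,.34,-.001])
for n,(u,v),z in(('head',(544,185),.205),):
    q=wray('w2',s0,u/1.5625-.18,v/1.5625-.18,z);print('w2',n,q,np.arctan2(*(q[:2]-post)[::-1]))
r=cv2.Rodrigues(s['eef_rot'])[0];print('tool x ang',np.arctan2(r[1,0],r[0,0]))
e=s['position'][:2]-post;print(r[:2,:2].T@e)
E
```

```text
head w3 [ 0.60440672 -0.06832612  0.205     ]
head s3 [0.73790593 0.18267287 0.205     ]
-0.4068152269973606 0.18859911401373222
0.5218758261007349 0.35380208991191775
w2 head [ 0.6150812  -0.03513621  0.205     ] -0.22164020793223188
tool x ang -0.4174421215697334
[ 0.11935922 -0.02222659]
```

Emit:
send_rows(rows=[[0.3, 1.8, 0, 0, 0, 0.9, 0], [0.6, 3.6, 0, 0, 0, 1.7, 0], [0.9, 5.4, 0, 0, 0, 2.6, 0], [1.1, 7.2, 0, 0, 0, 3.4, 0], [1.3, 9, 0, 0, 0, 4.3, 0], [1.5, 10.8, 0, 0, 0, 5.1, 0], [1.7, 12, 0, 0, 0, 5.7, 0], [1.8, 13, 0, 0, 0, 6.2, 0], [1.8, 13.7, 0, 0, 0, 6.5, 0], [1.8, 13.7, 0, 0, 0, 6.5, 0], [1.8, 13.7, 0, 0, 0, 6.5, 0]])

```text
time_s: 6.5
position: [0.5455, -0.0351, 0.1683]
eef_rot: [3.031, -0.824, 0.0]
force: [0.9, 0.8, -0.1]
gripper_width: -0.0003
grip_force: 0.3
```

```bash
python3 - <<'E'
from h import *
s=ctrl.read_state();print(s['time_s'],s['position'],s['force'],s['eef_rot'])
np.save('pics/st4.npy',np.r_[s['position'],s['eef_rot']])
w=cap('wrist','w4.png')['pixels']; b=cap('scene','s4.png')['pixels']; a=cap('top','t4.png')['pixels']
r=lambda i:cv2.resize(i,(400,400),interpolation=cv2.INTER_CUBIC)
cv2.imwrite('pics/v4.png',np.hstack([r(w[60:160,250:350]),r(b[190:290,160:260])]))
E
```

```text
6.5 [ 0.54549029 -0.03506948  0.16829914] [ 0.85317962  0.76619629 -0.05367803] [ 3.03113872e+00 -8.24136490e-01  8.59631788e-05]
```

View pics/v4.png

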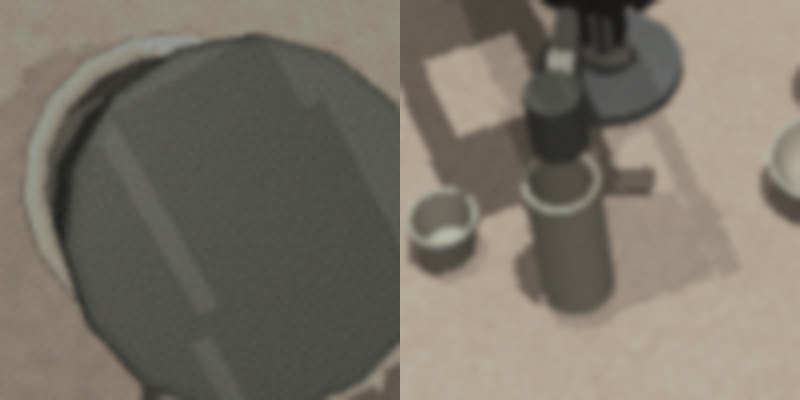

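The wrist crop shows the head disc centred near (252,226) with the cylinder's rim showing at its upper left. The scene crop shows the head top at (155,95) and the rim centre at (162,183).

```bash
python3 - <<'E'
from h import *
v=np.load('pics/st4.npy');s=dict(position=v[:3],eef_rot=v[3:]);post=np.array([.4312,.0063])
W=lambda x,y:(250+(x+.5)/4-.5,60+(y+.5)/4-.5); S=lambda x,y:(160+(x+.5)/4-.5,190+(y+.5)/4-.5)
def sh(n,q): e=q[:2]-post;print(n,q[:2].round(4),np.arctan2(e[1],e[0]).round(4),np.hypot(*e).round(4))
sh('head w',wray('w4',s,*W(252,226),.205));sh('cyl w',wray('w4',s,*W(178,188),.12))
sh('head s',ray('s4',*S(155,95),.205));sh('cyl s',ray('s4',*S(162,183),.12))
# fit rim from wrist: edge points outer
from scipy.optimize import least_squares
pts=[wray('w4',s,*W(x,y),.12)[:2] for x,y in((25,185),(35,130),(70,75),(120,43),(170,33),(70,295),(40,245))]
f=least_squares(lambda c:[np.hypot(*(p-c))-.025 for p in pts],[.595,-.088]);sh('rimfit',f.x);print(f.fun)
pts=[wray('w4',s,*W(x,y),.205)[:2] for x,y in((62,215),(110,100),(175,52),(250,36),(320,55),(85,310),(68,170))]
f=least_squares(lambda c:[np.hypot(*(p-c))-.018 for p in pts],[.595,-.088]);sh('headfit',f.x);print(f.fun)
r=cv2.Rodrigues(v[3:])[0];print('tool ang',np.arctan2(r[1,0],r[0,0]))
E
```

```text
head w [ 0.595  -0.0876] -0.5205 0.1888
cyl w [ 0.5942 -0.0917] -0.5415 0.1902
head s [ 0.5977 -0.0865] -0.5086 0.1906
cyl s [ 0.5967 -0.0911] -0.532 0.1921
rimfit [ 0.594  -0.0925] -0.5455 0.1905
[ 5.27998388e-05  5.64461762e-05  1.69429381e-04  2.47217768e-05
 -1.94094230e-04  1.51308170e-04 -3.55010757e-04]
headfit [ 0.5937 -0.088 ] -0.526 0.1879
[-1.89194880e-06  1.66141476e-04  1.67644112e-04  2.79380980e-05
 -6.95922579e-04 -7.36427955e-04  2.92592847e-04]
tool ang -0.5309452337291315
```

Both cameras put the head about 0.021 rad (4 mm) short of the cylinder's centre. I'll nudge it 2.5 mm at the bar, back off and lift.

Emit:
send_rows(rows=[[0.2, 0.9, 0, 0, 0, 0.4, 0], [0.3, 1.8, 0, 0, 0, 0.8, 0], [0.5, 2.5, 0, 0, 0, 1.2, 0], [0.5, 2.5, 0, 0, 0, 1.2, 0], [0.5, 2.5, 0, 0, 0, 1.2, 0], [0.5, -2, 0, 0, 0, 1.2, 0], [0.5, -10, 0, 0, 0, 1.2, 0], [0.5, -20, 0, 0, 0, 1.2, 0], [0.5, -25, 0, 0, 0, 1.2, 0], [0.5, -25, 0, 0, 0, 1.2, 0]])

```text
time_s: 7.65
position: [0.5591, -0.0127, 0.1682]
eef_rot: [3.023, -0.854, 0.0]
force: [0.4, -0.1, -0.8]
gripper_width: -0.0001
grip_force: 0.0
```

```bash
python3 - <<'E'
from h import *
s=ctrl.read_state();print(s['time_s'],s['position'],s['force'])
np.save('pics/st5.npy',np.r_[s['position'],s['eef_rot']])
w=cap('wrist','w5.png')['pixels']; b=cap('scene','s5.png')['pixels']
r=lambda i:cv2.resize(i,(400,400),interpolation=cv2.INTER_CUBIC)
cv2.imwrite('pics/v5.png',np.hstack([r(w[60:160,260:360]),r(b[190:290,160:260])]))
E
```

```text
7.65 [ 0.55909203 -0.01271247  0.16818569] [ 0.37477904 -0.12602959 -0.76715242]
```

View pics/v5.png

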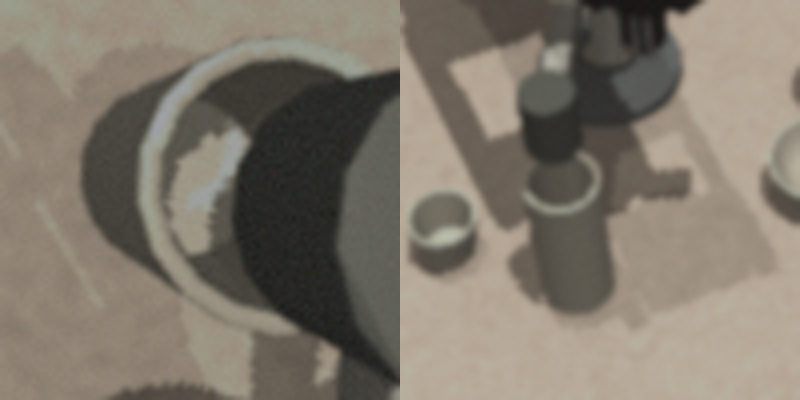

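The wrist crop now shows the rim (left edge x≈140, top y≈38) and the head's lower edge (x≈235). The scene crop shows the head top at (150,94) and the rim centre at (162,183).

```bash
python3 - <<'E'
from h import *
from scipy.optimize import least_squares
v=np.load('pics/st5.npy');s=dict(position=v[:3],eef_rot=v[3:]);post=np.array([.4312,.0063])
W=lambda x,y:(260+(x+.5)/4-.5,60+(y+.5)/4-.5); S=lambda x,y:(160+(x+.5)/4-.5,190+(y+.5)/4-.5)
def sh(n,q): e=q[:2]-post;print(n,q[:2].round(4),np.arctan2(e[1],e[0]).round(4),np.hypot(*e).round(4))
def fit(n,P,z,r):
    p=[wray('w5',s,*W(*a),z)[:2] for a in P]
    f=least_squares(lambda c:[np.hypot(*(q-c))-r for q in p],[.595,-.088]);sh(n,f.x);print((f.fun*1e3).round(1))
fit('rim',((140,180),(155,110),(190,65),(240,40),(300,38),(345,58),(150,245),(180,295),(225,325),(270,335)),.12,.025)
fit('headbot',((235,200),(250,135),(285,100),(245,255),(270,300)),.155,.018)
sh('head s',ray('s5',*S(150,94),.205));sh('cyl s',ray('s5',*S(162,183),.12))
# key from wrist-free cameras: enlarge
a=cv2.imread('pics/top.png')[180:225,155:200];b=cv2.imread('pics/scene.png')[155:205,315:365]
r=lambda i:cv2.resize(i,(400,400),interpolation=cv2.INTER_CUBIC)
cv2.imwrite('pics/v6.png',np.hstack([r(a),r(b)]))
E
```

```text
rim [ 0.5944 -0.0918] -0.541 0.1904
[-0.6  0.1  0.4  0.2 -0.3 -1.3 -0.3  0.1 -0.2 -0.7]
headbot [ 0.5924 -0.0924] -0.5497 0.189
[-0.1  0.3 -0.1 -0.2  0.2]
head s [ 0.5956 -0.0888] -0.5246 0.1899
cyl s [ 0.5967 -0.0911] -0.532 0.1921
```

The wrist view has the head 1.7 mm past centre and the scene view has it 1.4 mm short, so it's centred as well as I can measure. Next I lift and go to the key.

Emit:
send_rows(rows=[[0, 0, -25, 0, 0, 0, 0], [0, 0, -60, 0, 0, 0, 0], [0, 0, -90, 0, 0, 0, 0], [-15, -17, -90, 0, 0, 0, 0], [-45, -52, -90, 0, 0, 0, 0], [-75, -86, -90, 0, 0, 0, 0], [-105, -121, -90, 0, 0, 0, 0], [-135, -155, -90, 0, 0, 0, 0], [-165, -190, -90, 0, 0, 0, 0], [-195, -224, -90, 0, 0, 0, 0], [-225, -259, -90, 0, 0, 0, 0], [-255, -293, -80, 0, 0, 0, 0], [-280, -322, -60, 0, 0, 0, 0], [-292, -336, -40, 0, 0, 0, 0], [-292, -336, -30, 0, 0, 0, 0], [-292, -336, -30, 0, 0, 0, 0], [-292, -336, -30, 0, 0, 0, 0]])

```text
time_s: 9.45
position: [0.523, 0.3544, 0.1908]
eef_rot: [-3.004, 0.72, 0.072]
force: [0.9, 0.3, 0.2]
gripper_width: -0.0002
grip_force: 0.0
```

```bash
python3 - <<'E'
from h import *
s=ctrl.read_state();print(s['time_s'],s['position'],s['force'])
np.save('pics/st6.npy',np.r_[s['position'],s['eef_rot']])
w=cap('wrist','w6.png')['pixels']; t=cap('top','t6.png')['pixels'][160:250,220:340]
cv2.imwrite('pics/v7.png',np.hstack([cv2.resize(w,(480,360)),cv2.resize(t,(320,240),interpolation=cv2.INTER_CUBIC).repeat(1,0) if 0 else cv2.copyMakeBorder(cv2.resize(t,(320,240),interpolation=cv2.INTER_CUBIC),0,120,0,0,0)]))
E
```

```text
9.45 [0.5230245  0.35436309 0.19077335] [0.92726985 0.2707564  0.23419848]
```

View pics/v7.png

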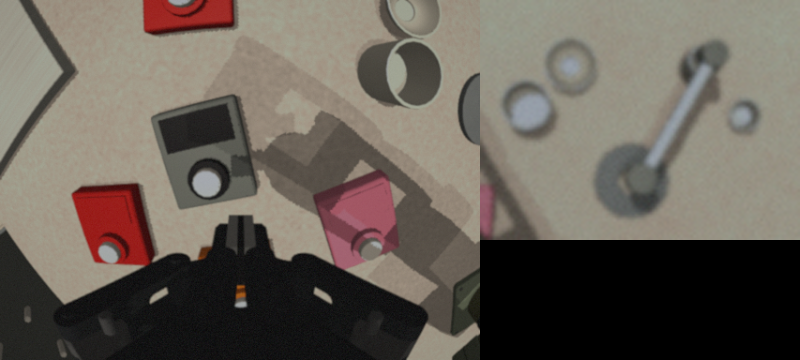

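The wrist view shows the console key at (207,182). The top crop shows the arm over the cylinder and the other vessels unmoved.

```bash
python3 - <<'E'
from h import *
v=np.load('pics/st6.npy');s=dict(position=v[:3],eef_rot=v[3:]);st=ctrl.read_state()
print(st['joints'].round(3),st['joint_velocities'].round(3),st['position'],st['eef_rot'])
print('key',wray('w6',s,207.5/.9375-.5,182.5/.9375-.5,.052))
print(cv2.Rodrigues(st['eef_rot'])[0].round(3))
E
```

```text
[0.543 0.431 1.494 0.075 1.212 2.557] [-0.003 -0.02  -0.016 -0.008  0.009 -0.001] [0.52307056 0.35478063 0.19181279] [-3.00293283  0.71861248  0.07087048]
key [0.51830013 0.40323303 0.052     ]
[[ 0.891 -0.453 -0.032]
 [-0.451 -0.89   0.062]
 [-0.057 -0.041 -0.998]]
```

Joint 6 is at its limit and has tilted the tool a little. I'll turn the tool back anticlockwise.

Emit:
send_rows(rows=[[0, 0, 0, 0, 0, -5, 0], [0, 0, 0, 0, 0, -12, 0], [0, 0, 0, 0, 0, -20, 0], [0, 0, 0, 0, 0, -28, 0], [0, 0, 0, 0, 0, -36, 0], [0, 0, 0, 0, 0, -44, 0], [0, 0, 0, 0, 0, -50, 0], [0, 0, 0, 0, 0, -50, 0], [0, 0, 0, 0, 0, -50, 0], [0, 0, 0, 0, 0, -50, 0]])

```text
time_s: 10.55
position: [0.5234, 0.3548, 0.1929]
eef_rot: [-3.012, -0.613, 0.027]
force: [-0.2, -0.0, -0.6]
gripper_width: -0.0001
grip_force: 0.0
```

```bash
python3 - <<'E'
from h import *
s=ctrl.read_state();print(s['time_s'],s['joints'].round(3))
R=cv2.Rodrigues(s['eef_rot'])[0];print(s['position'],R.round(3))
k=np.array([.5185,.4035,.052])
print('to key, tool axes mm',(R.T@(k-s['position'])*1e3).round(1))
Rd=np.c_[[R[0,0],R[1,0],0],[R[1,0],-R[0,0],0],[0,0,-1]];Rd[:,:2]/=np.hypot(R[0,0],R[1,0])
print('level turn deg',np.degrees(cv2.Rodrigues(R.T@Rd)[0].ravel()))
E
```

```text
10.55 [0.542 0.43  1.494 0.075 1.212 1.686]
[0.52337933 0.35481338 0.19287484] [[ 0.92   0.39  -0.031]
 [ 0.391 -0.918  0.063]
 [-0.004 -0.07  -0.998]]
to key, tool axes mm [ 15.  -36.8 143.7]
level turn deg [-4.01067978  0.20150753 -0.00705561]
```

Emit:
send_rows(rows=[[4, -12, 5, -1, 0, 0, 0], [8, -25, 15, -2, 0, 0, 0], [12, -38, 30, -3, 0, 0, 0], [15, -41, 55, -4, 0.2, 0, 0], [15, -40, 80, -4, 0.2, 0, 0], [15, -39.4, 100, -4, 0.2, 0, 0], [15, -39.4, 106, -4, 0.2, 0, 0], [15, -39.4, 106, -4, 0.2, 0, 0], [15, -39.4, 106, -4, 0.2, 0, 0]])

```text
time_s: 11.45
position: [0.519, 0.404, 0.0906]
eef_rot: [-3.077, -0.628, -0.002]
force: [1.3, 0.0, 0.4]
gripper_width: -0.0001
grip_force: 0.0
```

```bash
python3 - <<'E'
from h import *
s=ctrl.read_state();print(s['time_s'],s['force'])
R=cv2.Rodrigues(s['eef_rot'])[0];print(s['position'],R.round(3))
w=cap('wrist','w8.png')['pixels']; b=cap('scene','s8.png')['pixels'][135:215,300:380]
r=lambda i:cv2.resize(i,(400,400),interpolation=cv2.INTER_CUBIC)
cv2.imwrite('pics/v8.png',np.hstack([r(w[130:330,156:356]),r(b)]))
k=np.array([.5185,.4035,.052])
print('to key, tool axes mm',(R.T@(k-s['position'])*1e3).round(1))
E
```

```text
11.45 [1.27422061 0.02156012 0.4050403 ]
[0.51904801 0.40395827 0.09055541] [[ 0.92   0.392  0.001]
 [ 0.392 -0.92   0.001]
 [ 0.001 -0.001 -1.   ]]
to key, tool axes mm [-0.7  0.2 38.6]
```

View pics/v8.png

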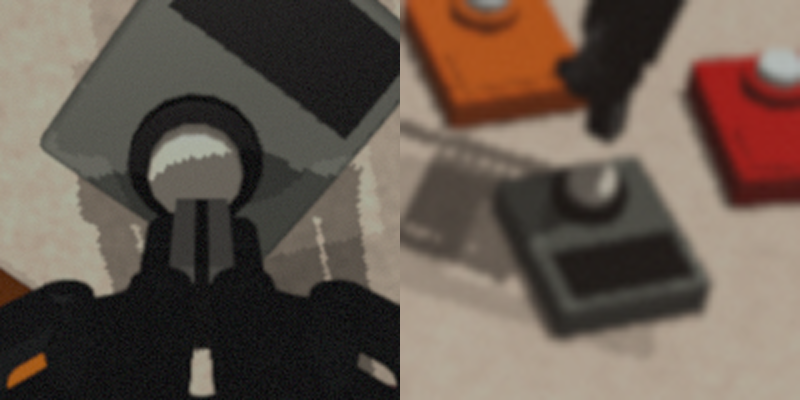

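The wrist crop shows the key's top centred at about (196,173), with the closed fingertips above its near half. The scene crop agrees, so I'll press gradually.

Emit:
send_rows(rows=[[0, 0, 15, 0, 0, 0, 0], [0, 0, 28, 0, 0, 0, 0], [0, 0, 33, 0, 0, 0, 0], [0, 0, 36, 0, 0, 0, 0], [0, 0, 38, 0, 0, 0, 0], [0, 0, 40, 0, 0, 0, 0], [0, 0, 42, 0, 0, 0, 0], [0, 0, 42, 0, 0, 0, 0], [0, 0, 42, 0, 0, 0, 0]])

```text
time_s: 12.45
position: [0.5184, 0.4036, 0.0478]
eef_rot: [-3.078, -0.629, 0.0]
force: [-1.6, -1.3, 2.1]
gripper_width: 0.0001
grip_force: 1.5
```

```bash
python3 - <<'E'
from h import *
s=ctrl.read_state();print(s['time_s'],s['force'],s['ft_torque'],s['position'])
E
```

```text
12.45 [-1.5644683  -1.29496503  2.11234448] [-0.1910285   0.26992127 -0.0203324 ] [0.51837231 0.40360402 0.0478432 ]
```

Emit:
send_rows(rows=[[0, 0, 1, 0, 0, 0, 0], [0, 0, 2, 0, 0, 0, 0], [0, 0, 3, 0, 0, 0, 0], [0, 0, 3, 0, 0, 0, 0], [0, 0, 3, 0, 0, 0, 0]])

```text
time_s: 12.95
position: [0.5184, 0.4036, 0.046]
eef_rot: [-3.078, -0.629, -0.0]
force: [-2.6, -3.3, 11.1]
gripper_width: 0.0002
grip_force: 5.2
```

At z = 0.046 with 11 N the key is at its stop, fully down. I'll release it and go clear.

Emit:
send_rows(rows=[[0, 0, 0, 0, 0, 0, 0], [0, 0, -3, 0, 0, 0, 0], [0, 0, -10, 0, 0, 0, 0], [0, 0, -35, 0, 0, 0, 0], [0, 0, -70, 0, 0, 0, 0], [0, 0, -110, 0, 0, 0, 0], [-20, -30, -140, 0, 0, 0, 0], [-45, -60, -150, 0, 0, 0, 0], [-60, -80, -150, 0, 0, 0, 0], [-60, -80, -150, 0, 0, 0, 0], [-60, -80, -150, 0, 0, 0, 0], [-60, -80, -150, 0, 0, 0, 0]])

```text
time_s: 14.15
position: [0.4326, 0.4532, 0.194]
eef_rot: [3.078, 0.628, -0.001]
force: [-0.3, -0.8, 0.4]
gripper_width: 0.0003
grip_force: 0.0
```

```bash
python3 - <<'E'
from h import *
s=ctrl.read_state();print(s['time_s'],s['force'],s['position'])
t=cap('top','t9.png')['pixels']; b=cap('scene','s9.png')['pixels']
r=lambda i:cv2.resize(i,(400,300),interpolation=cv2.INTER_CUBIC)
cv2.imwrite('pics/v9.png',np.vstack([np.hstack([r(t[160:250,220:340]),r(t[175:235,140:220])]),np.hstack([r(b[165:270,160:300]),r(b[140:215,300:400])])]))
E
```

```text
14.15 [-0.25216736 -0.80877536  0.44059464] [0.43259855 0.45324299 0.19398083]
```

View pics/v9.png

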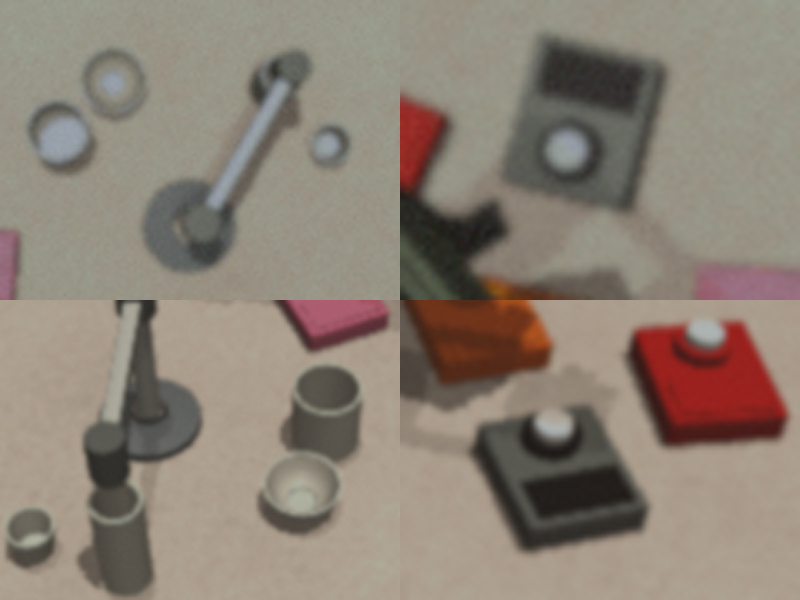

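The key is back up, the arm is over the cylinder and the vessels are in place. I'll run one numeric check before handing in.

```bash
python3 - <<'E'
from h import *
print(ray('t9',220+294.5/3.333-.5,160+68.5/3.333-.5,.205)[:2], ray('s9',160+106/2.857-.5,165+(440-300)/2.857-.5,.205)[:2])
def proj_(f,p):return proj(f,[[*p,.205]])
E
```

```text
[ 0.59128964 -0.09027473] [ 0.59606021 -0.09035068]
```

```bash
python3 -c "
from bench import ctrl
print(ctrl.hand_in())"
```

```text
the job is handed in; nothing more can be done
None
```

The reader's head is at rest over the tall cylinder, centred to within about 2–4 mm by the cameras; the read key was then pressed fully down and came back up, no vessel was seen to move, the tub was not approached, and the job is handed in.

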